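Blank off the open gas outlet and tug-test the plug

TASK

Blank off the open outlet of the gas manifold: take the large blanking plug from the fittings rack and push it straight down into the empty coupling until it clicks and its flange sits fully home on the collar, pressing with no more than 35 N. Then prove that the latch has caught: tug the plug straight up with a steady pull of about 10 N (never more than 18 N) for about a second. Let go, leaving the plug fully home and upright, and leave the other fittings and the things on the bench where they are.

Things in the scene. Friction and masses are not known exactly. Their poses are not given: they have to be found in the camera images.
- plug: The large blanking plug to fit: bare metal, round, 64 mm tall, 75 g, nose down in one hole of the rack, the one with the tallest, widest round knob. Origin: centre of the nose's end; z up its axis. From the nose up: cone 8 to 16 mm wide over 7 mm, 16 mm stem with a 10 mm wide latch groove at 9.5 to 20.5 mm, flange 30 mm wide at 26 to 30 mm, knurled knob 22 mm wide at 30 to 64 mm
- plug_grip (a point): Point on the plug's axis 48 mm above its nose, at the middle of the knob
- rack: White plastic block, fixed, 66 x 206 x 32 mm, three 19 mm holes right through, in a row along its y axis at -68, 0 and +68 mm; the fittings hang in them with their flanges on the block's top. Origin: centre of its underside; z up. Which fitting is in which hole, and on which side of the bench it stands, vary
- manifold: Gas manifold, fixed: aluminium bar 58 mm wide (x), 250 mm long (y), top 45 mm above the bench, three steel couplings on it in a row along y at -85, 0 and +85 mm: one empty, two already closed by fixed plugs like the one to fit. A 40 mm gauge, valve levers and the supply pipe on its +x face stay below 85 mm. Origin: centre of its underside
- coupling: The empty coupling, a steel snap coupling 40 mm high, 40 mm wide at its foot, on the manifold; its upper part is the latch collar, a steel ring 32 mm wide with an 18 mm bore and a 45 degree lead-in 24 mm wide at the top. Origin: centre of its foot, 45 mm above the bench; z up
- coupling_seat (a point): Centre of the empty coupling's top at rest, 85 mm above the bench: the flange of a plug that is home lies in this plane (plug's origin 26 mm below it). Sprung jaws in the bore: 12 to 16 mm before home they begin to resist, with up to 10 N, and snap into the groove 1 to 5 mm before home; the plug is then held, with that much axial play (it differs from coupling to coupling and cannot be seen)
- latch_collar (a joint): Height in m by which the plug has drawn up the coupling's latch collar, which floats on a stiff spring: 0 at rest, rising less than 1 mm at a pull of 18 N once the axial play is taken up; stop at 3 mm
- thin_plug: Smaller blanking plug in the rack, 52 mm tall, knob 14 mm wide: leave it. Origin at its nose
- hose_tail: Barbed hose connector with a hexagon, in the rack, 71 mm tall: leave it. Origin at its lower end
- dish: Clear round culture dish with lid, 62 mm wide, 16 mm high, on the bench: leave it
- well_plate: Clear square four-well dish, 66 mm, 12 mm high: leave it
- jar: White jar, 54 mm wide, 70 mm tall: leave it
- spanner: Steel spanner, 150 mm long, lying on the bench near the robot: leave it
- vial: Amber glass vial, 24 mm wide, 50 mm tall, standing between rack and manifold: leave it
Things that resemble listed ones, but are neither listed nor needed, are in the scene too. Leave any purple look-alike of the plug alone.

How it is judged:
On the way, in this order (a step that is already met when the one before it is completed fails the run):
1. the large plug is lifted clear of the rack (z of plug in the frame of rack above 0.035 m), for 0.1 s.
2. the plug is pushed home in the empty coupling: flange within 2 mm of the collar's rest plane, on the axis within 3 mm (z of plug in the frame of coupling_seat below -0.024 m and horizontal distance between plug and coupling_seat below 0.003 m), for 0.15 s.
3. the latched plug is tugged straight up with 7 to 14 N for 0.7 s and stays in (the sprung latch collar is drawn up 0.30 to 0.69 mm) (value of joint latch_collar between 0.0003 and 0.00069 m and z of plug in the frame of coupling_seat below -0.018 m and horizontal distance between plug and coupling_seat below 0.003 m), for 0.7 s.
At the end, for the whole second after the job is handed in: The large plug stands latched in the coupling that was empty, released and at rest: flange within 2.5 mm of the collar's rest plane, axis within 3 mm and 0.1 rad, the latch collar back down within 0.5 mm (z of plug in the frame of coupling_seat below -0.0235 m and horizontal distance between plug and coupling_seat below 0.003 m and angle between plug's own z axis and vertical below 0.1 rad and value of joint latch_collar below 0.0005 m and linear speed of plug below 0.02 m/s); the robot touches nothing.
It fails at once if the plug is pressed against the coupling with more than 35 N (contact force between plug and coupling above 35 N).
It fails at once if the latch is overpulled: tugged with more than 18 N (collar drawn up over 0.91 mm) (value of joint latch_collar above 0.00091 m).
It fails at once if another fitting or a thing on the bench is moved by more than 20 mm (distance of any of thin_plug, hose_tail, dish, well_plate, jar, spanner, vial from where it was at the start of the episode above 0.02 m).
It also fails if it takes over 58 s, if anything falls off the work surface, if the arm or the gripper's body presses on something with over 40 N, if the wrist force passes 120 N, or if a joint passes its speed limit or range.

ROBOT

A 7-joint arm with a two-finger parallel gripper is mounted at the origin on the work surface. World frame = base frame: x ahead of the robot, y to its left, z up, the work surface at z = 0. Lengths are in m, angles in rad, forces in N, time in s.
With the tool pointing down it reaches from about 0.4 to 0.85 m from the base axis. Payload 10.4 kg.
Tool frame: the origin (TCP) lies midway between the tips of the shut fingers; the grasp point (between the pads) lies 19 mm behind it (r.tcp_to_grasp is the z of the grasp point in the tool frame, in m); z points along the fingers, x is the direction in which the jaws open and shut, and the axes are right-handed (so a half turn about z gives the same grasp; the last joint's range is limited). The gripper opens to 87 mm and grips with 3 to 60 N. Pads are 19 mm wide; open, the fingers measure 117 mm over their backs; the gripper's body (75 mm by 190 mm) begins 51 mm behind the grasp point.
Start: joints at [1.115, 0.332, -0.065, 1.46, 0.022, 1.35, -0.088], TCP at [0.262, -0.567, 0.223] pointing down, gripper open.
Joint ranges: [-2.6, 2.6], [-0.5, 2.12], [-1.47, 1.34], [0.16, 2.42], [-1.27, 4.41], [0.06, 2.06], [-2.6, 2.6]. Speed limits (rad/s): [2.22, 2.22, 2.79, 2.79, 3.14, 3.14, 3.14].

INTERFACE

Orientations are given as a unit quaternion [x, y, z, w].
In Python, from bench import r, camera, close_job gives the robot as it stands. The module is installed in compiled form; this text tells all that it offers.
- The arm moves only by the shell command python3 -m crank 'ROWS' [FORCE]. ROWS is JSON, a list of rows, each an object of numbers: "x", "y", "z": the shift along the tool's x, y, z scaled (see below); "ax", "ay", "az": the turn, a rotation vector about the tool's x, y, z scaled (see below); "claw": the closure, from -1 (fully open) to 1 (shut), so that 0 is half open. A call has exactly 5 rows; each row is the pose to reach, as a shift and turn from the pose commanded when the call began, along the tool's axes at that moment; what a row does not reach only later rows make up. The controller multiplies each number of a shift by 1 m and each number of a turn by 2 rad. A row lasts 1/12 s, in which the tool goes at most 41.7 mm and 7.16 degrees, less where a joint would pass 70% of its speed; a pose out of reach is approached as far as the arm can. A call with a number of a shift or a turn outside -1 to 1 is refused whole. A call with a gripper value outside its range is refused whole. The fingers move at their own pace and stop on an object; FORCE is the grip in N (left out, the last holds). Time passes only in rows, so rows that repeat a pose let the fingers close, or fill a call up. It gives the time, the measured TCP pose, the force and the opening at its end, in the units of the state.
- r.read_state(): the state, without advancing time (a new reading comes with each control period).
- camera(name): name is "scene" or "top"; returns a dict with "color" (400x640x3 uint8, blue, green, red), "fx", "fy", "cx", "cy" (pixels), "D" ([k1, k2, p1, p2, k3] as OpenCV has them; the pictures are not rectified), "eye" and "orientation" of the camera in the world. Camera axes: x right, y down, z forward; pixel columns grow to the right and rows downward; lengths in m; the calibration is good to about 2 mm. A picture is of the moment at which its call begins. There is no depth.
- close_job(): hands the job in, once; it reports no verdict.
The state is a dict: "time": time; "joint_positions": joint angles; "joint_vel": joint speeds; "joint_torque": joint torques, N m; "ee_pos": TCP position; "eef_rot": TCP orientation; "ft_force": force on the tool from outside, world axes, zero at the start; "torque": the same for the moment, N m; "width": finger opening in m.
Only numpy, scipy, OpenCV 4.12 (cv2) and the standard library are available. Lean on these libraries where they do the work, as an engineer would, in place of code of your own. Each camera call takes 0.05 s, during which the arm holds its last target. There are 200 camera calls.

## Working session

There is one attempt and no reset: what is moved stays moved. The work goes in short steps, Python scripts to look and compute and a shell command to move; the robot and the scene stay as the last step left them, time stands still between calls to the robot, and variables do not carry over. Pictures are saved under pics/ and viewed, about 8 in all and at most 12, crops included, and the job is handed in when it is done.

```bash
mkdir -p pics
cat > h.py <<'E'
import numpy as np, cv2, json
from scipy.spatial.transform import Rotation as R
from bench import r, camera, close_job
def snap(n,f):
    c=camera(n); cv2.imwrite('pics/'+f+'.png',c['color']); 
    np.save('pics/'+f+'.npy',c,allow_pickle=True); return c
def load(f): return np.load('pics/'+f+'.npy',allow_pickle=True).item()
def K(c): return np.array([[c['fx'],0,c['cx']],[0,c['fy'],c['cy']],[0,0,1.]])
def rot(c):
    o=np.array(c['orientation']); return o if o.shape==(3,3) else R.from_quat(o).as_matrix()
def ray(c,u,v):
    p=cv2.undistortPoints(np.array([[[u,v]]],float),K(c),np.array(c['D'],float))[0,0]
    d=rot(c)@[p[0],p[1],1]; return np.array(c['eye']),d/np.linalg.norm(d)
def onz(c,u,v,z):
    e,d=ray(c,u,v); return e+d*(z-e[2])/d[2]
def proj(c,P):
    M=rot(c).T; t=-M@np.array(c['eye'])
    return cv2.projectPoints(np.array([P],float).reshape(-1,1,3),cv2.Rodrigues(M)[0],t,K(c),np.array(c['D'],float))[0][:,0]
E
python3 - <<'E'
from h import *
for n in('scene','top'):
    c=snap(n,n+'0'); print(n,c['eye'],rot(c).round(3).tolist(),c['fx'],c['D'])
print(r.read_state(), r.tcp_to_grasp)
E
```

```text
scene [ 0.82533849 -0.30831491  0.77445741] [[0.84, 0.456, -0.294], [0.543, -0.719, 0.435], [-0.013, -0.524, -0.851]] 407.7652438767954 [-0.02274483  0.          0.          0.          0.        ]
top [0.4070423  0.00737576 0.9042495 ] [[0.149, -0.963, 0.227], [-0.989, -0.146, 0.029], [0.005, -0.229, -0.973]] 367.9547580741659 [-0.00809817  0.          0.          0.          0.        ]
{'time': 0.1, 'joint_positions': array([ 1.11535136,  0.33281876, -0.06472113,  1.46082343,  0.02160188,
        1.34990286, -0.08850307]), 'joint_vel': array([-3.46754763e-05, -1.92300340e-03, -1.13714944e-03, -1.13618426e-03,
        9.99111494e-04,  4.80727185e-04,  1.03310127e-05]), 'joint_torque': array([ 1.48145238e-03, -6.24546504e+01,  2.44978513e-02, -3.90718138e+01,
       -6.15208782e-02,  3.65455030e-02,  1.17614118e-04]), 'ee_pos': array([ 0.26202787, -0.56705314,  0.22184344]), 'eef_rot': array([ 8.42462773e-01, -5.38754193e-01, -5.42553001e-04, -3.17048527e-04]), 'ft_force': array([-0.33934928, -0.95885547,  0.36772572]), 'torque': array([-0.04966701, -0.03498311, -0.01726816]), 'width': 0.08741752595791814} -0.0187
```

View pics/scene0.png

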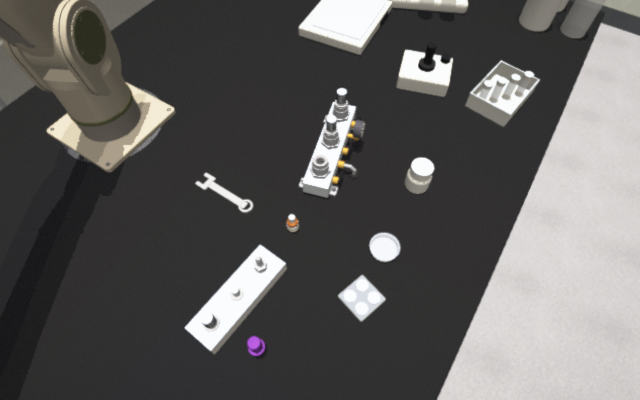

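View pics/top0.png

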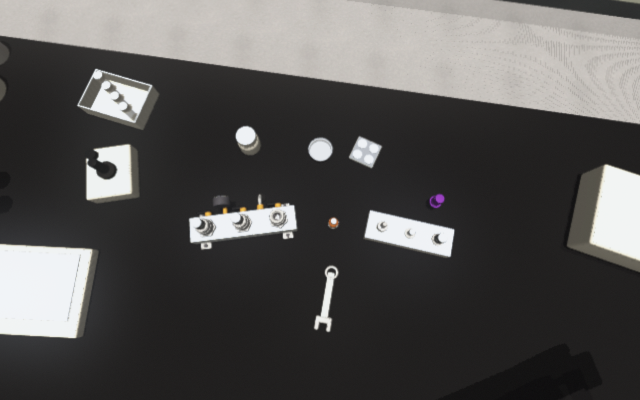

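The scene view shows the rack at the lower left. Its end fittings are at about (209,321), (236,292) and (260,263), and the empty coupling seems to be the near one at (320,162). In the top view these are at (439,238), (409,232), (381,225) and (278,216). I'll enlarge these areas.

Run:
```python
from h import *
s=load('scene0')['color'];t=load('top0')['color']
def z(i,x,y,w,h): return cv2.resize(i[y:y+h,x:x+w],(400,300),interpolation=cv2.INTER_CUBIC)
cv2.imwrite('pics/z1.png',np.vstack([np.hstack([z(s,180,250,120,90),z(s,280,85,120,90)+0]),np.hstack([z(t,360,190,100,75),z(t,210,180,100,75)])]))
```

```text
(no output)
```

View pics/z1.png

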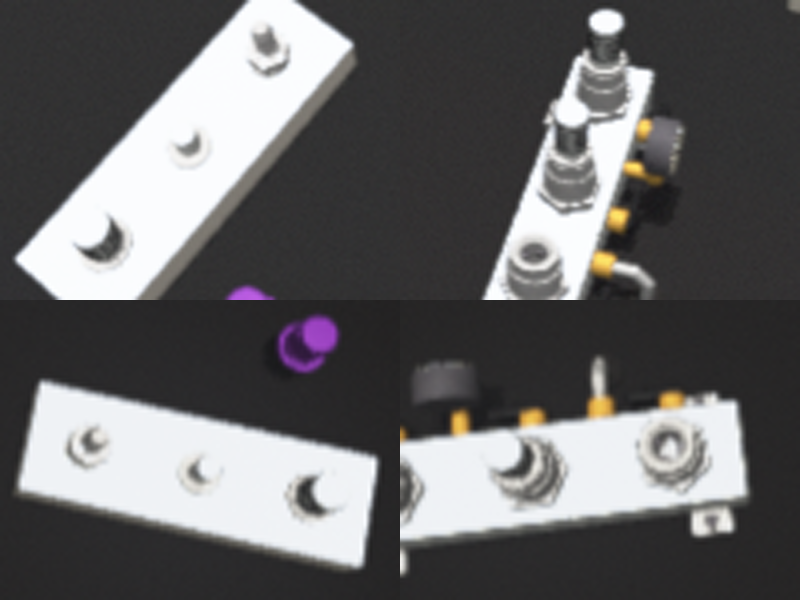

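Upper left: the large plug sits in the rack hole farthest from the manifold, with its flange at about scene (211,323) and top (439,239). The hexagon hose tail is at the other end. Right: the empty coupling's bore is at about scene (320.5,161) and top (278,216). I'll measure them on their planes.

```bash
cat > m.py <<'E'
from h import *
def rect(f,px,z,thr):
    c=load(f); g=cv2.cvtColor(c['color'],cv2.COLOR_BGR2GRAY)
    m=cv2.morphologyEx((g>thr).astype(np.uint8),cv2.MORPH_OPEN,np.ones((3,3)))
    m=cv2.morphologyEx(m,cv2.MORPH_CLOSE,np.ones((3,3)))
    for k in cv2.findContours(m,0,1)[0]:
        if cv2.pointPolygonTest(k,px,False)>=0:
            P=np.array([onz(c,*p[0],z)[:2]*1000 for p in k],np.float32)
            q=cv2.minAreaRect(P); return q
for f,px in(('scene0',(245,280)),('top0',(395,230))):
    for thr in(170,205): print('rack',f,thr,rect(f,px,.032,thr))
for f,px in(('scene0',(316,180)),('top0',(260,222))):
    print('man',f,rect(f,px,.045,170))
for n,ps,pt,z in(('flange',(210.9,322.9),(438.75,238.75),.036),('bore',(320.5,160.9),(278.25,215.75),.085)):
    print(n,onz(load('scene0'),*ps,z),onz(load('top0'),*pt,z))
# round fit of purple knob unnecessary
E
python3 m.py
```

```text
rack scene0 170 ((560.9159545898438, -186.30726623535156), (207.1079864501953, 68.14166259765625), 85.53175354003906)
rack scene0 205 ((560.8738403320312, -186.3724365234375), (206.24169921875, 66.4139633178711), 85.50385284423828)
rack top0 170 ((559.9474487304688, -185.86631774902344), (206.01974487304688, 67.22645568847656), 85.5216064453125)
rack top0 205 ((559.5858154296875, -185.81405639648438), (204.7178955078125, 64.92030334472656), 85.47624969482422)
man scene0 ((530.2525634765625, 205.65353393554688), (76.19967651367188, 259.61187744140625), 15.944680213928223)
man top0 ((524.1438598632812, 209.4564666748047), (82.30343627929688, 248.32138061523438), 10.587952613830566)
flange [ 0.55668264 -0.2544629   0.036     ] [ 0.55566797 -0.25571467  0.036     ]
bore [0.54873367 0.12558765 0.085     ] [0.54514739 0.122929   0.085     ]
```

```bash
cat > go.py <<'E'
# usage: go.py X Y Z YAWdeg -> tool-frame shift and scaled turn to put TCP there, tool x at YAW, pointing down
import sys
from h import *
X,Y,Z,yaw=map(float,sys.argv[1:5]); s=r.read_state()
q=R.from_quat(s['eef_rot']); a=np.radians(yaw)
T=R.from_matrix(np.array([[np.cos(a),np.sin(a),0],[np.sin(a),-np.cos(a),0],[0,0,-1]]))
print('t',round(s['time'],2),'at',s['ee_pos'].round(4),'F',s['ft_force'].round(2),'w',round(s['width'],4))
print('shift',(q.inv().apply(np.array([X,Y,Z])-s['ee_pos'])).round(4),'turn/2',((q.inv()*T).as_rotvec()/2).round(4))
E
python3 -m crank '[{"x":-0.015,"y":-0.037,"z":0,"az":-0.06,"claw":-0.3},{"x":-0.03,"y":-0.074,"z":0,"az":-0.12,"claw":-0.3},{"x":-0.045,"y":-0.111,"z":0,"az":-0.18,"claw":-0.3},{"x":-0.06,"y":-0.148,"z":0,"az":-0.24,"claw":-0.3},{"x":-0.075,"y":-0.185,"z":0,"az":-0.3,"claw":-0.3}]' 30
python3 go.py 0.5555 -0.2545 0.15 -4.5
```

```text
t 0.1 at [ 0.262  -0.5671  0.2218] F [-0.34 -0.96  0.37] w 0.0874
shift [-0.1605 -0.3975  0.072 ] turn/2 [-3.000e-04  6.000e-04 -5.297e-01]schema error: expected keys x, y, z, ax, ay, az, claw
```

```bash
python3 -m crank '[{"x":-0.015,"y":-0.037,"z":0,"ax":0,"ay":0,"az":-0.06,"claw":-0.3},{"x":-0.03,"y":-0.074,"z":0,"ax":0,"ay":0,"az":-0.12,"claw":-0.3},{"x":-0.045,"y":-0.111,"z":0,"ax":0,"ay":0,"az":-0.18,"claw":-0.3},{"x":-0.06,"y":-0.148,"z":0,"ax":0,"ay":0,"az":-0.24,"claw":-0.3},{"x":-0.075,"y":-0.185,"z":0,"ax":0,"ay":0,"az":-0.3,"claw":-0.3}]' 30
python3 go.py 0.5555 -0.2545 0.15 -4.5
```

```text
time: 0.52
ee_pos: [0.3995, -0.42, 0.2223]
eef_rot: [0.965, -0.263, -0.0, -0.0]
ft_force: [0.5, -0.3, -0.2]
width: 0.0623
t 0.52 at [ 0.3995 -0.42    0.2223] F [ 0.48 -0.29 -0.23] w 0.0623
shift [ 0.0505 -0.2218  0.0723] turn/2 [-0.000e+00  2.000e-04 -2.268e-01]
```

```bash
python3 -m crank '[{"x":0.008,"y":-0.036,"z":0.01,"ax":0,"ay":0,"az":-0.05,"claw":-0.3},{"x":0.016,"y":-0.072,"z":0.02,"ax":0,"ay":0,"az":-0.1,"claw":-0.3},{"x":0.024,"y":-0.108,"z":0.03,"ax":0,"ay":0,"az":-0.15,"claw":-0.3},{"x":0.032,"y":-0.144,"z":0.04,"ax":0,"ay":0,"az":-0.2,"claw":-0.3},{"x":0.04,"y":-0.18,"z":0.05,"ax":0,"ay":0,"az":-0.22,"claw":-0.3}]'
python3 go.py 0.5555 -0.2545 0.11 -4.5
```

```text
time: 0.93
ee_pos: [0.526, -0.2862, 0.1719]
eef_rot: [0.999, -0.046, -0.0, -0.0]
ft_force: [0.5, -0.9, 0.1]
width: 0.0567
t 0.93 at [ 0.526  -0.2862  0.1719] F [ 0.53 -0.85  0.06] w 0.0567
shift [ 0.0265 -0.0343  0.0619] turn/2 [-0.      0.0001 -0.0069]
```

```bash
python3 -m crank '[{"x":0.013,"y":-0.017,"z":0.02,"ax":0,"ay":0,"az":-0.007,"claw":-0.3},{"x":0.0265,"y":-0.034,"z":0.04,"ax":0,"ay":0,"az":-0.007,"claw":-0.3},{"x":0.0265,"y":-0.034,"z":0.06,"ax":0,"ay":0,"az":-0.007,"claw":-0.3},{"x":0.0265,"y":-0.034,"z":0.06,"ax":0,"ay":0,"az":-0.007,"claw":-0.3},{"x":0.0265,"y":-0.034,"z":0.06,"ax":0,"ay":0,"az":-0.007,"claw":-0.3}]'
python3 - <<'E'
from h import *
ims=[]
s=r.read_state()
for n in('scene','top'):
    c=snap(n,n+'1'); p=proj(c,[s['ee_pos'],[.5555,-.2545,.07]]); print(n,p)
    x,y=(p[1]-[50,40]).astype(int); ims.append(cv2.resize(c['color'][y:y+80,x:x+100],(400,320),interpolation=cv2.INTER_CUBIC)); print(x,y)
cv2.imwrite('pics/z2.png',np.hstack(ims))
E
python3 go.py 0.5555 -0.2545 0.04 -4.5
```

```text
time: 1.35
ee_pos: [0.5539, -0.2565, 0.1117]
eef_rot: [0.999, -0.042, -0.001, -0.0]
ft_force: [-1.0, -0.2, 1.4]
width: 0.0566
scene [[198.16180908 310.99513424]
 [205.82469198 317.41028518]]
155 277
top [[450.04432572 235.27371656]
 [442.91068685 236.89547984]]
392 196
t 1.45 at [ 0.5549 -0.2576  0.1138] F [ 0.35 -0.4  -0.24] w 0.0566
shift [ 0.0002 -0.0032  0.0738] turn/2 [ 0.0005 -0.0005 -0.0035]
```

View pics/z2.png

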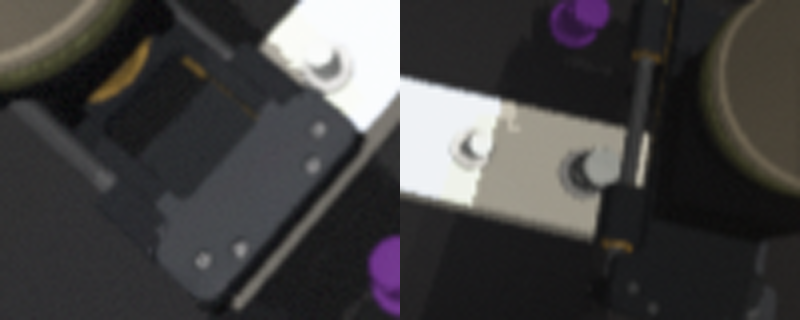

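The scene view is blocked by the gripper. The top view shows the plug's knob at about (443.5,238), against (443,237) predicted, so the estimate holds. Descending.

```bash
python3 -m crank '[{"x":0,"y":-0.002,"z":0.015,"ax":0,"ay":0,"az":-0.003,"claw":-0.3},{"x":0,"y":-0.002,"z":0.03,"ax":0,"ay":0,"az":-0.003,"claw":-0.3},{"x":0,"y":-0.002,"z":0.045,"ax":0,"ay":0,"az":-0.003,"claw":-0.3},{"x":0,"y":-0.002,"z":0.06,"ax":0,"ay":0,"az":-0.003,"claw":-0.3},{"x":0,"y":-0.002,"z":0.071,"ax":0,"ay":0,"az":-0.003,"claw":-0.3}]'
python3 -m crank '[{"x":0,"y":0,"z":0,"ax":0,"ay":0,"az":0,"claw":-0.3},{"x":0,"y":0,"z":0,"ax":0,"ay":0,"az":0,"claw":-0.3},{"x":0,"y":0,"z":0,"ax":0,"ay":0,"az":0,"claw":-0.3},{"x":0,"y":0,"z":0,"ax":0,"ay":0,"az":0,"claw":-0.3},{"x":0,"y":0,"z":0,"ax":0,"ay":0,"az":0,"claw":-0.3}]'
python3 go.py 0.5555 -0.2545 0.04 -4.5
```

```text
time: 1.87
ee_pos: [0.5551, -0.2557, 0.042]
eef_rot: [0.999, -0.04, 0.001, 0.001]
ft_force: [0.1, -0.1, -0.4]
width: 0.0564
time: 2.28
ee_pos: [0.5557, -0.2547, 0.0426]
eef_rot: [0.999, -0.039, 0.001, 0.0]
ft_force: [0.5, -0.5, 0.0]
width: 0.0567
t 2.28 at [ 0.5557 -0.2547  0.0426] F [ 0.53 -0.47  0.03] w 0.0567
shift [-0.0002 -0.0002  0.0026] turn/2 [ 0.0003 -0.0008  0.0002]
```

```bash
python3 -m crank '[{"x":0,"y":0,"z":0.002,"ax":0,"ay":0,"az":0,"claw":-0.3},{"x":0,"y":0,"z":0.002,"ax":0,"ay":0,"az":0,"claw":0.2},{"x":0,"y":0,"z":0.002,"ax":0,"ay":0,"az":0,"claw":0.4},{"x":0,"y":0,"z":0.002,"ax":0,"ay":0,"az":0,"claw":0.5},{"x":0,"y":0,"z":0.002,"ax":0,"ay":0,"az":0,"claw":0.6}]' 40
python3 -m crank '[{"x":0,"y":0,"z":0,"ax":0,"ay":0,"az":0,"claw":1},{"x":0,"y":0,"z":0,"ax":0,"ay":0,"az":0,"claw":1},{"x":0,"y":0,"z":0,"ax":0,"ay":0,"az":0,"claw":1},{"x":0,"y":0,"z":0,"ax":0,"ay":0,"az":0,"claw":1},{"x":0,"y":0,"z":0,"ax":0,"ay":0,"az":0,"claw":1}]'
python3 go.py 0.5555 -0.2545 0.04 -4.5
```

```text
time: 2.7
ee_pos: [0.5551, -0.2544, 0.0396]
eef_rot: [0.999, -0.039, 0.0, 0.0]
ft_force: [-0.4, 0.4, -0.9]
width: 0.0376
time: 3.12
ee_pos: [0.5552, -0.2544, 0.0396]
eef_rot: [0.999, -0.039, 0.0, 0.0]
ft_force: [-0.7, -1.3, -0.1]
width: 0.0208
t 3.12 at [ 0.5552 -0.2544  0.0396] F [-0.73 -1.34 -0.11] w 0.0208
shift [ 0.0004  0.0001 -0.0004] turn/2 [ 0.     -0.0001  0.0003]
```

```bash
python3 -m crank '[{"x":0,"y":0,"z":-0.01,"ax":0,"ay":0,"az":0,"claw":1},{"x":0,"y":0,"z":-0.03,"ax":0,"ay":0,"az":0,"claw":1},{"x":0,"y":0,"z":-0.06,"ax":0,"ay":0,"az":0,"claw":1},{"x":0,"y":0,"z":-0.09,"ax":0,"ay":0,"az":0,"claw":1},{"x":0,"y":0,"z":-0.12,"ax":0,"ay":0,"az":0,"claw":1}]'
python3 go.py 0.547 0.104 0.16 -4.5
```

```text
time: 3.53
ee_pos: [0.5549, -0.2542, 0.1615]
eef_rot: [0.999, -0.039, 0.0, -0.0]
ft_force: [0.4, 0.2, -0.0]
width: 0.021
t 3.53 at [ 0.5549 -0.2542  0.1615] F [ 0.42  0.19 -0.04] w 0.021
shift [-0.0356 -0.3565  0.0016] turn/2 [-0.      0.      0.0004]
```

Run:
```python
from h import *
out=[]
P=np.array([.547,.1243,.085]); a=np.linspace(0,2*np.pi,60)
for f in('scene0','top0'):
    c=load(f); p=proj(c,P)[0]; x,y=(p-[20,20]).astype(int); k=20
    im=cv2.resize(c['color'][y:y+40,x:x+40],(400,400),fx=1,fy=1,interpolation=cv2.INTER_CUBIC)
    im=np.hstack([im]); b=im.copy()
    for rad,col in((.016,(0,0,255)),(.009,(0,255,0))):
        q=proj(c,P+np.c_[rad*np.cos(a),rad*np.sin(a),0*a])
        cv2.polylines(b,[(((q+.5)-[x,y])*10).astype(int)],True,col,1)
    out.append(np.vstack([im[60:340],b[60:340]])); print(f,x,y,p)
cv2.imwrite('pics/z3.png',np.hstack(out))
```

```text
scene0 299 140 [319.47498831 160.96166688]
top0 257 194 [277.79659833 214.86456729]
```

View pics/z3.png

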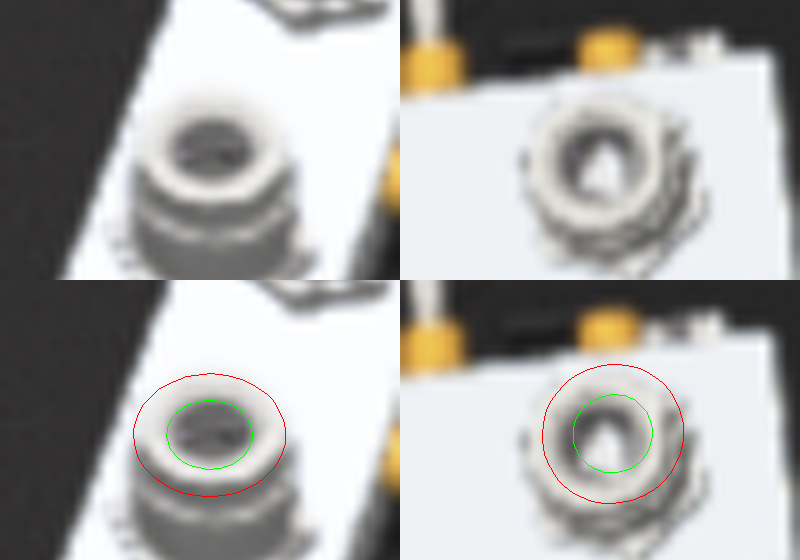

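Run:
```python
from h import *
s,t=load('scene0'),load('top0'); ps,pt=(319.7,160.5),(276.0,215.7)
print(onz(s,*ps,.085),onz(t,*pt,.085))
A=[];b=[]
for c,p in((s,ps),(t,pt)):
    e,d=ray(c,*p); M=np.eye(3)-np.outer(d,d); A.append(M); b.append(M@e)
print(np.linalg.lstsq(np.vstack(A),np.hstack(b),rcond=None)[0])
```

```text
[0.54675098 0.12557076 0.085     ] [0.54449906 0.12797931 0.085     ]
[0.54510053 0.12847004 0.08065988]
```

The scene shows the ring centred at (319.7,160.5) and the top view at (276,215.7), putting the coupling at about (0.5456, 0.1268). I'm moving above it.

```bash
python3 -m crank '[{"x":-0.004,"y":-0.038,"z":0,"ax":0,"ay":0,"az":0,"claw":1},{"x":-0.008,"y":-0.076,"z":0,"ax":0,"ay":0,"az":0,"claw":1},{"x":-0.012,"y":-0.114,"z":0,"ax":0,"ay":0,"az":0,"claw":1},{"x":-0.016,"y":-0.152,"z":0,"ax":0,"ay":0,"az":0,"claw":1},{"x":-0.02,"y":-0.19,"z":0,"ax":0,"ay":0,"az":0,"claw":1}]'
python3 -m crank '[{"x":-0.004,"y":-0.038,"z":0,"ax":0,"ay":0,"az":0,"claw":1},{"x":-0.008,"y":-0.076,"z":0,"ax":0,"ay":0,"az":0,"claw":1},{"x":-0.012,"y":-0.114,"z":0,"ax":0,"ay":0,"az":0,"claw":1},{"x":-0.016,"y":-0.152,"z":0,"ax":0,"ay":0,"az":0,"claw":1},{"x":-0.018,"y":-0.17,"z":0,"ax":0,"ay":0,"az":0,"claw":1}]'
python3 -m crank '[{"x":0,"y":0,"z":0,"ax":0,"ay":0,"az":0,"claw":1},{"x":0,"y":0,"z":0,"ax":0,"ay":0,"az":0,"claw":1},{"x":0,"y":0,"z":0,"ax":0,"ay":0,"az":0,"claw":1},{"x":0,"y":0,"z":0,"ax":0,"ay":0,"az":0,"claw":1},{"x":0,"y":0,"z":0,"ax":0,"ay":0,"az":0,"claw":1}]'
python3 - <<'E'
from h import *
o=[]
for n in('scene','top'):
    c=snap(n,n+'2'); p=proj(c,[.5456,.1268,.11])[0]; x,y=(p-[50,40]).astype(int)
    o.append(cv2.resize(c['color'][y:y+80,x:x+100],(400,320),interpolation=cv2.INTER_CUBIC)); print(n,x,y,p)
cv2.imwrite('pics/z4.png',np.hstack(o))
E
python3 go.py 0.5456 0.1268 0.125 -4.5
```

```text
time: 3.95
ee_pos: [0.5496, -0.0617, 0.1605]
eef_rot: [0.999, -0.039, 0.0, 0.0]
ft_force: [1.2, -1.3, -0.7]
width: 0.0212
time: 4.37
ee_pos: [0.5442, 0.1133, 0.1607]
eef_rot: [0.999, -0.036, 0.0, -0.001]
ft_force: [-0.0, 0.8, -0.2]
width: 0.0208
time: 4.78
ee_pos: [0.5455, 0.1059, 0.1596]
eef_rot: [0.999, -0.04, 0.0, 0.0]
ft_force: [-0.4, 0.9, -0.6]
width: 0.021
scene 269 112 [319.51710435 152.53323624]
top 225 173 [275.30417895 213.18723492]
t 4.88 at [0.5454 0.1064 0.1596] F [ 0.11 -0.46 -0.51] w 0.0209
shift [-0.0014 -0.0203  0.0346] turn/2 [ 0.0002 -0.     -0.0005]
```

View pics/z4.png

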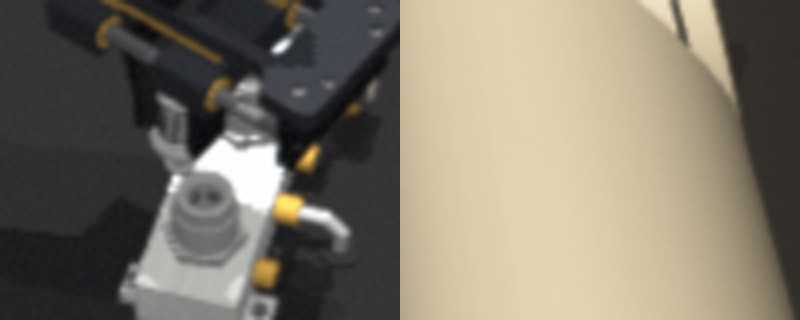

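Run:
```python
from h import *
c=load('scene2'); im=c['color']; T=np.array([.5454,.1064,.1596])
p=proj(c,[T,T-[0,0,.0336],T+[0,0,.0187]]); print(p)
x,y=230,70; b=cv2.resize(im[y:y+100,x:x+130],(780,600),interpolation=cv2.INTER_CUBIC)
b=cv2.convertScaleAbs(b,alpha=1.5,beta=10)
for q in p: cv2.circle(b,tuple(int(v) for v in (q+.5-[x,y])*6),3,(0,0,255),-1)
cv2.imwrite('pics/z5.png',b)
```

```text
[[313.66494326 143.69689062]
 [313.92012622 154.39207495]
 [313.51476264 137.40259015]]
```

View pics/z5.png

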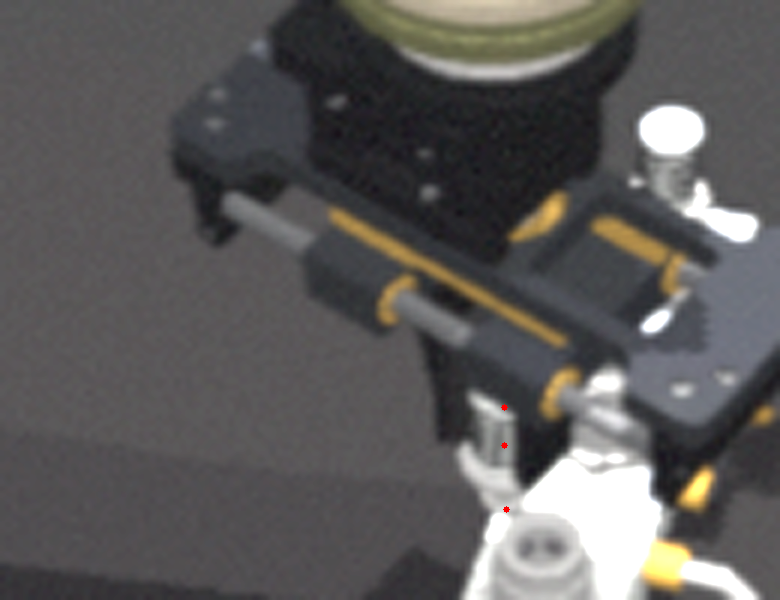

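The plug hangs upright between the fingers at about (313,150). Its flange's left edge is at 306 and its nose lies close to the predicted point (314,154). The empty bore is at (320,160). I'll move onto the axis and go down.

```bash
python3 -m crank '[{"x":-0.001,"y":-0.01,"z":0,"ax":0,"ay":0,"az":0,"claw":1},{"x":-0.001,"y":-0.02,"z":0,"ax":0,"ay":0,"az":0,"claw":1},{"x":-0.001,"y":-0.02,"z":0.012,"ax":0,"ay":0,"az":0,"claw":1},{"x":-0.001,"y":-0.02,"z":0.024,"ax":0,"ay":0,"az":0,"claw":1},{"x":-0.001,"y":-0.02,"z":0.035,"ax":0,"ay":0,"az":0,"claw":1}]' 60
python3 -m crank '[{"x":0,"y":0,"z":0,"ax":0,"ay":0,"az":0,"claw":1},{"x":0,"y":0,"z":0,"ax":0,"ay":0,"az":0,"claw":1},{"x":0,"y":0,"z":0,"ax":0,"ay":0,"az":0,"claw":1},{"x":0,"y":0,"z":0,"ax":0,"ay":0,"az":0,"claw":1},{"x":0,"y":0,"z":0,"ax":0,"ay":0,"az":0,"claw":1}]'
python3 go.py 0.5456 0.1268 0.118 -4.5
```

```text
time: 5.3
ee_pos: [0.5453, 0.1275, 0.1227]
eef_rot: [0.999, -0.039, -0.001, 0.0]
ft_force: [-0.5, -0.8, -1.5]
width: 0.0207
time: 5.72
ee_pos: [0.5462, 0.1275, 0.1251]
eef_rot: [0.999, -0.039, 0.0, -0.0]
ft_force: [-0.4, 1.0, -0.4]
width: 0.0208
t 5.72 at [0.5462 0.1275 0.1251] F [-0.43  1.   -0.43] w 0.0208
shift [-0.0005  0.0007  0.0071] turn/2 [-0.0001 -0.0005  0.0002]
```

```bash
python3 -m crank '[{"x":0,"y":0,"z":0.002,"ax":0,"ay":0,"az":0,"claw":1},{"x":0,"y":0,"z":0.004,"ax":0,"ay":0,"az":0,"claw":1},{"x":0,"y":0,"z":0.006,"ax":0,"ay":0,"az":0,"claw":1},{"x":0,"y":0,"z":0.008,"ax":0,"ay":0,"az":0,"claw":1},{"x":0,"y":0,"z":0.01,"ax":0,"ay":0,"az":0,"claw":1}]'
python3 -m crank '[{"x":0,"y":0,"z":0.001,"ax":0,"ay":0,"az":0,"claw":1},{"x":0,"y":0,"z":0.002,"ax":0,"ay":0,"az":0,"claw":1},{"x":0,"y":0,"z":0.002,"ax":0,"ay":0,"az":0,"claw":1},{"x":0,"y":0,"z":0.002,"ax":0,"ay":0,"az":0,"claw":1},{"x":0,"y":0,"z":0.002,"ax":0,"ay":0,"az":0,"claw":1}]'
python3 go.py 0.5456 0.1268 0.110 -4.5
```

```text
time: 6.13
ee_pos: [0.5458, 0.1275, 0.1143]
eef_rot: [0.999, -0.039, 0.0, 0.0]
ft_force: [0.7, -0.0, -1.5]
width: 0.0211
time: 6.55
ee_pos: [0.5459, 0.1275, 0.1126]
eef_rot: [0.999, -0.039, 0.0, 0.0]
ft_force: [0.3, 0.3, 0.1]
width: 0.0206
t 6.55 at [0.5459 0.1275 0.1126] F [0.29 0.29 0.05] w 0.0206
shift [-0.0002  0.0007  0.0026] turn/2 [ 0.     -0.0001  0.0003]
```

```bash
for i in 1 2 3; do python3 -m crank '[{"x":0,"y":0,"z":0.001,"ax":0,"ay":0,"az":0,"claw":1},{"x":0,"y":0,"z":0.002,"ax":0,"ay":0,"az":0,"claw":1},{"x":0,"y":0,"z":0.003,"ax":0,"ay":0,"az":0,"claw":1},{"x":0,"y":0,"z":0.003,"ax":0,"ay":0,"az":0,"claw":1},{"x":0,"y":0,"z":0.003,"ax":0,"ay":0,"az":0,"claw":1}]' | grep -E "ee_pos|force"; done
python3 go.py 0.5456 0.1268 0.0926 -4.5
```

```text
ee_pos: [0.5458, 0.1275, 0.1095]
ft_force: [0.1, -0.3, -0.9]
ee_pos: [0.5459, 0.1274, 0.1065]
ft_force: [0.3, -0.2, -0.5]
ee_pos: [0.5462, 0.1276, 0.1038]
ft_force: [0.8, 0.0, 3.5]
t 7.8 at [0.5462 0.1276 0.1038] F [0.79 0.02 3.53] w 0.0207
shift [-0.0006  0.0008  0.0112] turn/2 [-0.0001 -0.0005  0.0002]
```

```bash
for i in 1 2 3; do python3 -m crank '[{"x":0,"y":0,"z":0.0005,"ax":0,"ay":0,"az":0,"claw":1},{"x":0,"y":0,"z":0.001,"ax":0,"ay":0,"az":0,"claw":1},{"x":0,"y":0,"z":0.0015,"ax":0,"ay":0,"az":0,"claw":1},{"x":0,"y":0,"z":0.002,"ax":0,"ay":0,"az":0,"claw":1},{"x":0,"y":0,"z":0.002,"ax":0,"ay":0,"az":0,"claw":1}]' | grep -E "ee_pos|force"; done
python3 go.py 0.5456 0.1268 0.0926 -4.5
```

```text
ee_pos: [0.5458, 0.1275, 0.1013]
ft_force: [0.0, 0.1, 0.8]
ee_pos: [0.5457, 0.1274, 0.0993]
ft_force: [1.2, 0.8, -0.9]
ee_pos: [0.5458, 0.1274, 0.0974]
ft_force: [1.5, 0.4, 1.0]
t 9.05 at [0.5458 0.1274 0.0974] F [1.52 0.39 1.02] w 0.0205
shift [-0.0001  0.0006  0.0048] turn/2 [0.     0.     0.0003]
```

```bash
for i in 1 2 3 4; do python3 -m crank '[{"x":0,"y":0,"z":0.0003,"ax":0,"ay":0,"az":0,"claw":1},{"x":0,"y":0,"z":0.0006,"ax":0,"ay":0,"az":0,"claw":1},{"x":0,"y":0,"z":0.001,"ax":0,"ay":0,"az":0,"claw":1},{"x":0,"y":0,"z":0.001,"ax":0,"ay":0,"az":0,"claw":1},{"x":0,"y":0,"z":0.001,"ax":0,"ay":0,"az":0,"claw":1}]' | grep -E "ee_pos|force"; done
python3 go.py 0.5456 0.1268 0.0926 -4.5
```

```text
ee_pos: [0.5456, 0.1275, 0.0963]
ft_force: [0.7, -0.3, -1.8]
ee_pos: [0.5458, 0.1275, 0.0955]
ft_force: [0.4, -0.0, -0.1]
ee_pos: [0.5458, 0.1275, 0.0945]
ft_force: [-0.4, -0.2, -0.2]
ee_pos: [0.5458, 0.1274, 0.0935]
ft_force: [-0.1, 0.2, -0.4]
t 10.72 at [0.5458 0.1274 0.0935] F [-0.13  0.22 -0.42] w 0.0206
shift [-0.0002  0.0007  0.0009] turn/2 [ 0.     -0.      0.0003]
```

```bash
for i in 1 2 3; do python3 -m crank '[{"x":0,"y":0,"z":0.0002,"ax":0,"ay":0,"az":0,"claw":1},{"x":0,"y":0,"z":0.0004,"ax":0,"ay":0,"az":0,"claw":1},{"x":0,"y":0,"z":0.0005,"ax":0,"ay":0,"az":0,"claw":1},{"x":0,"y":0,"z":0.0005,"ax":0,"ay":0,"az":0,"claw":1},{"x":0,"y":0,"z":0.0005,"ax":0,"ay":0,"az":0,"claw":1}]' | grep -E "ee_pos|force"; done
python3 go.py 0.5456 0.1268 0.0926 -4.5
```

```text
ee_pos: [0.5458, 0.1275, 0.093]
ft_force: [-0.0, -0.1, -0.7]
ee_pos: [0.5458, 0.1275, 0.0926]
ft_force: [-1.0, -1.3, 0.4]
ee_pos: [0.5459, 0.1275, 0.0925]
ft_force: [-1.8, -1.0, 4.2]
t 11.97 at [0.5459 0.1275 0.0925] F [-1.77 -1.02  4.22] w 0.0205
shift [-0.0003  0.0007 -0.0001] turn/2 [ 0.0001 -0.0002  0.0003]
```

```bash
for i in 1 2; do python3 -m crank '[{"x":0,"y":0,"z":0.0002,"ax":0,"ay":0,"az":0,"claw":1},{"x":0,"y":0,"z":0.0004,"ax":0,"ay":0,"az":0,"claw":1},{"x":0,"y":0,"z":0.0005,"ax":0,"ay":0,"az":0,"claw":1},{"x":0,"y":0,"z":0.0005,"ax":0,"ay":0,"az":0,"claw":1},{"x":0,"y":0,"z":0.0005,"ax":0,"ay":0,"az":0,"claw":1}]' | grep -E "ee_pos|force"; done
python3 go.py 0.5456 0.1268 0.0926 -4.5
```

```text
ee_pos: [0.5461, 0.1276, 0.0924]
ft_force: [-3.8, -1.2, 9.4]
ee_pos: [0.5461, 0.1276, 0.0924]
ft_force: [-4.6, -1.7, 13.9]
t 12.8 at [0.5461 0.1276 0.0924] F [-4.63 -1.69 13.86] w 0.0206
shift [-0.0005  0.0009 -0.0002] turn/2 [ 0.0001 -0.0005  0.0003]
```

Contact came at TCP z 0.0925, exactly where home was predicted, and about 14 N of pressing moves it no further. Now I'll pull up in small steps.

```bash
python3 -m crank '[{"x":0,"y":0,"z":-0.0005,"ax":0,"ay":0,"az":0,"claw":1},{"x":0,"y":0,"z":-0.001,"ax":0,"ay":0,"az":0,"claw":1},{"x":0,"y":0,"z":-0.0015,"ax":0,"ay":0,"az":0,"claw":1},{"x":0,"y":0,"z":-0.002,"ax":0,"ay":0,"az":0,"claw":1},{"x":0,"y":0,"z":-0.002,"ax":0,"ay":0,"az":0,"claw":1}]' | grep -E "ee_pos|force"
for i in 1 2; do python3 -m crank '[{"x":0,"y":0,"z":-0.0002,"ax":0,"ay":0,"az":0,"claw":1},{"x":0,"y":0,"z":-0.0004,"ax":0,"ay":0,"az":0,"claw":1},{"x":0,"y":0,"z":-0.0005,"ax":0,"ay":0,"az":0,"claw":1},{"x":0,"y":0,"z":-0.0005,"ax":0,"ay":0,"az":0,"claw":1},{"x":0,"y":0,"z":-0.0005,"ax":0,"ay":0,"az":0,"claw":1}]' | grep -E "ee_pos|force"; done
```

```text
ee_pos: [0.5457, 0.1274, 0.0928]
ft_force: [-0.8, -0.3, -0.8]
ee_pos: [0.5458, 0.1275, 0.0935]
ft_force: [0.5, -0.2, -0.9]
ee_pos: [0.5459, 0.1275, 0.0941]
ft_force: [0.2, -0.4, -0.0]
```

```bash
for i in 1 2 3; do python3 -m crank '[{"x":0,"y":0,"z":-0.0002,"ax":0,"ay":0,"az":0,"claw":1},{"x":0,"y":0,"z":-0.0004,"ax":0,"ay":0,"az":0,"claw":1},{"x":0,"y":0,"z":-0.0005,"ax":0,"ay":0,"az":0,"claw":1},{"x":0,"y":0,"z":-0.0005,"ax":0,"ay":0,"az":0,"claw":1},{"x":0,"y":0,"z":-0.0005,"ax":0,"ay":0,"az":0,"claw":1}]' | grep -E "ee_pos|force"; done
```

```text
ee_pos: [0.5459, 0.1275, 0.0946]
ft_force: [0.2, 0.2, -0.4]
ee_pos: [0.5458, 0.1275, 0.095]
ft_force: [1.2, 0.0, -0.8]
ee_pos: [0.5459, 0.1275, 0.0956]
ft_force: [-0.9, 0.4, -1.6]
```

```bash
for i in 1 2 ; do python3 -m crank '[{"x":0,"y":0,"z":-0.0002,"ax":0,"ay":0,"az":0,"claw":1},{"x":0,"y":0,"z":-0.0004,"ax":0,"ay":0,"az":0,"claw":1},{"x":0,"y":0,"z":-0.0005,"ax":0,"ay":0,"az":0,"claw":1},{"x":0,"y":0,"z":-0.0005,"ax":0,"ay":0,"az":0,"claw":1},{"x":0,"y":0,"z":-0.0005,"ax":0,"ay":0,"az":0,"claw":1}]' | grep -E "ee_pos|force"; done
```

```text
ee_pos: [0.5458, 0.1275, 0.096]
ft_force: [0.6, -0.1, -0.9]
ee_pos: [0.5457, 0.1275, 0.0964]
ft_force: [0.7, 0.2, -2.3]
```

```bash
for i in 1 2 ; do python3 -m crank '[{"x":0,"y":0,"z":-0.0002,"ax":0,"ay":0,"az":0,"claw":1},{"x":0,"y":0,"z":-0.0003,"ax":0,"ay":0,"az":0,"claw":1},{"x":0,"y":0,"z":-0.0004,"ax":0,"ay":0,"az":0,"claw":1},{"x":0,"y":0,"z":-0.0004,"ax":0,"ay":0,"az":0,"claw":1},{"x":0,"y":0,"z":-0.0004,"ax":0,"ay":0,"az":0,"claw":1}]' | grep -E "ee_pos|force"; done
```

```text
ee_pos: [0.5457, 0.1274, 0.0967]
ft_force: [1.1, 0.2, -6.7]
ee_pos: [0.5456, 0.1274, 0.097]
ft_force: [2.3, 1.0, -11.4]
```

```bash
for i in 1 2 3 4; do python3 -m crank '[{"x":0,"y":0,"z":0,"ax":0,"ay":0,"az":0,"claw":1},{"x":0,"y":0,"z":0,"ax":0,"ay":0,"az":0,"claw":1},{"x":0,"y":0,"z":0,"ax":0,"ay":0,"az":0,"claw":1},{"x":0,"y":0,"z":0,"ax":0,"ay":0,"az":0,"claw":1},{"x":0,"y":0,"z":0,"ax":0,"ay":0,"az":0,"claw":1}]' | grep -E "time|ee_pos|force"; done
```

```text
time: 17.38
ee_pos: [0.5456, 0.1274, 0.0972]
ft_force: [1.3, 1.1, -13.4]
time: 17.8
ee_pos: [0.5457, 0.1274, 0.0972]
ft_force: [1.7, 0.3, -14.1]
time: 18.22
ee_pos: [0.5457, 0.1274, 0.0972]
ft_force: [0.6, 0.2, -15.3]
time: 18.63
ee_pos: [0.5457, 0.1274, 0.0973]
ft_force: [0.5, 0.5, -14.6]
```

The pull crept up to about 14.5 N, above the 14 N upper limit. I'll ease it to about 10 N and hold again.

```bash
python3 -m crank '[{"x":0,"y":0,"z":0.0002,"ax":0,"ay":0,"az":0,"claw":1},{"x":0,"y":0,"z":0.0004,"ax":0,"ay":0,"az":0,"claw":1},{"x":0,"y":0,"z":0.0004,"ax":0,"ay":0,"az":0,"claw":1},{"x":0,"y":0,"z":0.0004,"ax":0,"ay":0,"az":0,"claw":1},{"x":0,"y":0,"z":0.0004,"ax":0,"ay":0,"az":0,"claw":1}]' | grep -E "time|ee_pos|force"
for i in 1 2 ; do python3 -m crank '[{"x":0,"y":0,"z":0,"ax":0,"ay":0,"az":0,"claw":1},{"x":0,"y":0,"z":0,"ax":0,"ay":0,"az":0,"claw":1},{"x":0,"y":0,"z":0,"ax":0,"ay":0,"az":0,"claw":1},{"x":0,"y":0,"z":0,"ax":0,"ay":0,"az":0,"claw":1},{"x":0,"y":0,"z":0,"ax":0,"ay":0,"az":0,"claw":1}]' | grep -E "time|ee_pos|force"; done
```

```text
time: 19.05
ee_pos: [0.5458, 0.1275, 0.0971]
ft_force: [0.1, 0.5, -11.4]
time: 19.47
ee_pos: [0.5458, 0.1275, 0.097]
ft_force: [-1.1, 0.5, -10.1]
time: 19.88
ee_pos: [0.5458, 0.1275, 0.097]
ft_force: [-1.5, 0.2, -10.8]
```

```bash
for i in 1 2 3; do python3 -m crank '[{"x":0,"y":0,"z":0,"ax":0,"ay":0,"az":0,"claw":1},{"x":0,"y":0,"z":0,"ax":0,"ay":0,"az":0,"claw":1},{"x":0,"y":0,"z":0,"ax":0,"ay":0,"az":0,"claw":1},{"x":0,"y":0,"z":0,"ax":0,"ay":0,"az":0,"claw":1},{"x":0,"y":0,"z":0,"ax":0,"ay":0,"az":0,"claw":1}]' | grep -E "time|ee_pos|force"; done
python3 -m crank '[{"x":0,"y":0,"z":0.001,"ax":0,"ay":0,"az":0,"claw":1},{"x":0,"y":0,"z":0.002,"ax":0,"ay":0,"az":0,"claw":1},{"x":0,"y":0,"z":0.003,"ax":0,"ay":0,"az":0,"claw":1},{"x":0,"y":0,"z":0.004,"ax":0,"ay":0,"az":0,"claw":1},{"x":0,"y":0,"z":0.004,"ax":0,"ay":0,"az":0,"claw":1}]' | grep -E "time|ee_pos|force"
```

```text
time: 20.3
ee_pos: [0.5459, 0.1275, 0.097]
ft_force: [-0.7, 0.3, -10.3]
time: 20.72
ee_pos: [0.5458, 0.1275, 0.097]
ft_force: [-0.8, -0.0, -10.6]
time: 21.13
ee_pos: [0.5458, 0.1275, 0.097]
ft_force: [-0.8, 0.6, -11.1]
time: 21.55
ee_pos: [0.5464, 0.1277, 0.0934]
ft_force: [-0.5, 0.2, -0.4]
```

```bash
for i in 1 2 3 4; do python3 -m crank '[{"x":0,"y":0,"z":0.0003,"ax":0,"ay":0,"az":0,"claw":1},{"x":0,"y":0,"z":0.0005,"ax":0,"ay":0,"az":0,"claw":1},{"x":0,"y":0,"z":0.0005,"ax":0,"ay":0,"az":0,"claw":1},{"x":0,"y":0,"z":0.0005,"ax":0,"ay":0,"az":0,"claw":1},{"x":0,"y":0,"z":0.0005,"ax":0,"ay":0,"az":0,"claw":1}]' | grep -E "ee_pos|force"; done
```

```text
ee_pos: [0.546, 0.1275, 0.0926]
ft_force: [0.7, 0.4, 0.0]
ee_pos: [0.546, 0.1276, 0.0925]
ft_force: [-1.8, -0.2, 4.0]
ee_pos: [0.5461, 0.1276, 0.0924]
ft_force: [-4.0, -1.1, 9.2]
ee_pos: [0.5462, 0.1277, 0.0923]
ft_force: [-5.0, -1.6, 13.6]
```

The plug is seated again. I'll ease off, open and retreat.

```bash
python3 -m crank '[{"x":0,"y":0,"z":-0.0005,"ax":0,"ay":0,"az":0,"claw":1},{"x":0,"y":0,"z":-0.001,"ax":0,"ay":0,"az":0,"claw":1},{"x":0,"y":0,"z":-0.001,"ax":0,"ay":0,"az":0,"claw":1},{"x":0,"y":0,"z":-0.001,"ax":0,"ay":0,"az":0,"claw":1},{"x":0,"y":0,"z":-0.001,"ax":0,"ay":0,"az":0,"claw":1}]' | grep -E "ee_pos|force"
for i in 1 2; do python3 -m crank '[{"x":0,"y":0,"z":0,"ax":0,"ay":0,"az":0,"claw":0},{"x":0,"y":0,"z":0,"ax":0,"ay":0,"az":0,"claw":-0.1},{"x":0,"y":0,"z":0,"ax":0,"ay":0,"az":0,"claw":-0.2},{"x":0,"y":0,"z":0,"ax":0,"ay":0,"az":0,"claw":-0.2},{"x":0,"y":0,"z":0,"ax":0,"ay":0,"az":0,"claw":-0.2}]' | grep -E "ee_pos|force|width"; done
```

```text
ee_pos: [0.5461, 0.1276, 0.0925]
ft_force: [-1.8, -0.9, 6.8]
ee_pos: [0.5457, 0.1274, 0.0917]
ft_force: [0.4, -0.1, -0.9]
width: 0.0456
ee_pos: [0.5458, 0.1274, 0.0919]
ft_force: [0.2, -0.6, 0.2]
width: 0.0519
```

```bash
python3 -m crank '[{"x":0,"y":0,"z":-0.01,"ax":0,"ay":0,"az":0,"claw":-0.2},{"x":0,"y":0,"z":-0.03,"ax":0,"ay":0,"az":0,"claw":-0.2},{"x":0,"y":0,"z":-0.06,"ax":0,"ay":0,"az":0,"claw":-0.2},{"x":0,"y":0,"z":-0.09,"ax":0,"ay":0,"az":0,"claw":-0.2},{"x":0,"y":0,"z":-0.12,"ax":0,"ay":0,"az":0,"claw":-0.2}]' | grep -E "ee_pos|force"
for i in 1 2; do python3 -m crank '[{"x":-0.03,"y":0.02,"z":0,"ax":0,"ay":0,"az":0,"claw":-0.2},{"x":-0.06,"y":0.04,"z":0,"ax":0,"ay":0,"az":0,"claw":-0.2},{"x":-0.09,"y":0.06,"z":0,"ax":0,"ay":0,"az":0,"claw":-0.2},{"x":-0.1,"y":0.08,"z":0,"ax":0,"ay":0,"az":0,"claw":-0.2},{"x":-0.1,"y":0.1,"z":0,"ax":0,"ay":0,"az":0,"claw":-0.2}]' | grep -E "time|ee_pos|force"; done
python3 - <<'E'
from h import *
o=[]
for n in('scene','top'):
    c=snap(n,n+'3'); P=[[.5458,.1274,.123],[.5458,.1274,.087]]; p=proj(c,P); x,y=(p[0]-[40,40]).astype(int)
    print(n,x,y,p); o.append(cv2.resize(c['color'][y:y+80,x:x+80],(400,400),interpolation=cv2.INTER_CUBIC))
cv2.imwrite('pics/z6.png',np.hstack(o))
E
```

```text
ee_pos: [0.5456, 0.1276, 0.2141]
ft_force: [0.7, -0.5, -0.2]
time: 25.3
ee_pos: [0.4363, 0.0352, 0.2131]
ft_force: [1.2, -0.1, 0.3]
time: 25.72
ee_pos: [0.3289, -0.0569, 0.2129]
ft_force: [1.7, -0.3, 0.1]
scene 279 108 [[319.74024405 148.41460908]
 [319.78361535 159.14220744]]
top 234 171 [[274.34247096 211.90507533]
 [276.25235212 215.01346221]]
```

View pics/z6.png

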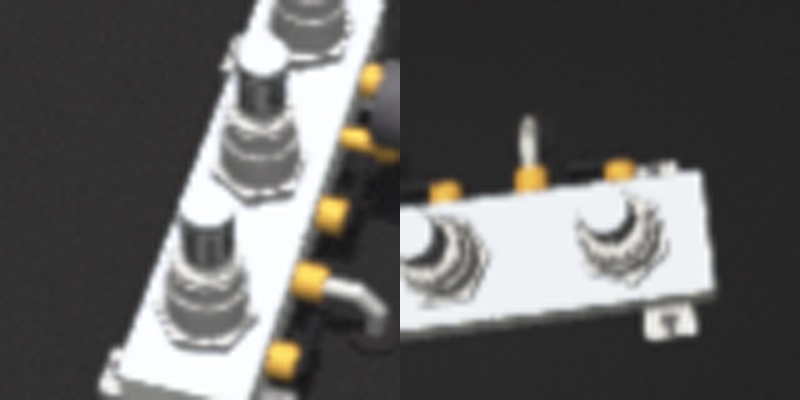

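The plug stands upright in the formerly empty coupling, with its knob top at about scene (320,149) and its flange on the collar. It matches the fixed plug next to it, and the gripper is clear. Handing in.

```bash
python3 -c "
from h import *
print(close_job(), r.read_state()['time'])"
```

```text
the job is handed in; nothing more can be done
the job is handed in; nothing more can be done
```

The large blanking plug is latched in the formerly empty coupling and released. I handed the job in after about 26 s of the 58 s allowed; it reports no verdict.

- **Fit:** I took the plug from the rack hole farthest from the manifold. It met the collar at TCP z 0.0925, against 0.0926 predicted for home. Pressing read at most about 14 N, against the 35 N limit. The only clear jaw resistance I read was about 3.5 N, and I never saw the click itself.
- **Tug:** The latch took up about 4 mm of play and then held. The first pull crept from about 11 N to readings of 13–15 N, so it partly exceeded the 14 N upper bound of the tug step but stayed under the 18 N limit. I eased it and held 10–11 N steadily for about 2 s.
- **Final state:** I pressed the plug home again, with contact at the same height, then released it and backed off. The last pictures show it upright, with its flange on the collar and looking like the fixed plug beside it. The gripper is well clear, with a wrist force reading of about 1–2 N, close to its usual noise.
- **Not checked:** I took no separate measurement of the other fittings and bench items at the end. The arm met no unexpected contact on the way.

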